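Set out the damper parts for reassembly

ROBOT

A 6-joint arm with a two-finger parallel gripper is mounted at the origin on a cart in front of the work surface, level with it; the furniture and walls round the work are solid. World frame = base frame: x ahead of the robot, y to its left, z up, the work surface at z = 0. Lengths are in m, angles in rad, forces in N, time in s.
With the tool pointing down it reaches from about 0.35 to 0.975 m from the base axis. Payload 4.9 kg.
Tool frame: the origin (TCP) lies between the finger pads; the fingertips stand 19 mm ahead of it and the grasp point (between the pads) is the TCP; z points along the fingers, y is the line along which they close (so a half turn about z gives the same grasp; the last joint's range is limited). The gripper opens to 85 mm and grips with 20 to 120 N. Pads are 22 mm wide; open, the fingers measure 114 mm over their backs; the gripper's body (76 mm by 85 mm) begins 54 mm behind the grasp point. The pads swing forward as they close: fully open they stand 13 mm farther back than shut.
Start: joints at [-1.326, 0.053, 1.613, -0, 1.476, -0.119], TCP at [0.222, -0.584, 0.25] pointing down, gripper open.
Joint ranges: [-3.01, 3.01], [-1.01, 2.22], [0.06, 2.58], [-1.02, 4.17], [0.09, 2.62], [-3.14, 3.14]. Speed limits (rad/s): [2.57, 2.57, 3.14, 3.14, 3.14, 3.14].

INTERFACE

Orientations are given as a rotation vector (axis times angle).
In Python, from station import ctrl gives the robot as it stands. The module is installed in compiled form; this text tells all that it offers.
- The arm moves only by the tool servo_tool, never from a script. Its argument "increments" is a list that holds one entry, the list of rows, each a list of 5 numbers: the finger opening in cm, from 0 to 8.54, then the shift along the tool's x, y, z in cm, then the turn about the tool's z in degrees. A call has 1 to 5 rows; each row is the pose to reach, as a shift and turn from the pose commanded when the call began, along the tool's axes at that moment; what a row does not reach only later rows make up. A row lasts 1/10 s, in which the tool goes at most 50 mm and 8.59 degrees, less where a joint would pass 70% of its speed; a pose out of reach is approached as far as the arm can. A call with a gripper value outside its range is refused whole. The fingers move at their own pace and stop on an object; "newtons" is the grip in N (left out, the last holds). Time passes only in rows, so rows that repeat a pose let the fingers close. It gives the time, the measured TCP pose, the force, the opening and the grip force at its end, in the units of the state.
- ctrl.get_obs(): the state, without advancing time (a new reading comes with each control period).
- ctrl.get_image(name): name is "side" or "top" or "wrist"; returns a dict with "img" (420x560x3 uint8, red, green, blue), "fx", "fy", "cx", "cy" (pixels), "rvec" (rotation vector, rad) and "tvec" (3), from world to camera coordinates, as OpenCV has them; the wrist camera has in their place "mount" (4x4, takes a point from camera to tool coordinates, whose origin is the TCP and whose axes are the flange's). Camera axes: x right, y down, z forward; pixel columns grow to the right and rows downward; lengths in m; the calibration is good to about 2 mm. A picture is of the moment at which its call begins: read the wrist's pose just before it. There is no depth.
- ctrl.finish_job(): hands the job in; it is judged then, once.
The state is a dict: "t": time; "q": joint angles; "dq": joint speeds; "effort": joint torques, N m; "tool_pos": TCP position; "tool_rot": TCP orientation; "contact_force": force on the tool from outside, world axes, zero at the start; "wrist_torque": the same for the moment, N m; "opening": finger opening in m; "grip_force": force on a finger pad.
Only numpy, scipy, OpenCV 4.12 (cv2) and the standard library are available. Lean on these libraries where they do the work, as an engineer would, in place of code of your own. Each camera call takes 0.05 s, during which the arm holds its last target. There are 200 camera calls.

TASK

Set out the damper's internals for reassembly: stand the piston in the middle of the red pad and then put the blued-steel shim stack centred on top of it, and stand the steel coil spring in the middle of the blue pad and the smaller brass ring, the bush that is open right through, in the middle of the yellow pad. The wider brass cup with a closed bottom and the two white seal tools are not part of this job: leave them where they stand.

Things in the scene. Friction and masses are not known exactly. Their poses are not given: they have to be found in the camera images.
- piston_mid (a point): the damper piston: a flat-topped white disc with a black band round its side and a small hole in the middle, 44 mm across and 14 mm tall; grip across its diameter. Stands upright on its round base on the bench; this point is its centre, 7 mm above its underside, with z up along its axis.
- shims_mid (a point): the shim stack: a low stepped cone of thin blued (steel-blue) spring washers with a dark centre, one rigid piece, 36 mm across at its base and 10 mm tall; grip across its diameter, where the grip meets a full 36 mm cylinder. Stands upright on its round base on the bench; this point is its centre, 5 mm above its underside, with z up along its axis.
- spring_mid (a point): the steel coil spring, standing; rigid here, 47 mm across and 52 mm tall; grip across its diameter. Stands upright on its round base on the bench; this point is its centre, 26 mm above its underside, with z up along its axis.
- bush_mid (a point): the brass bush: a small brass-coloured ring through which the dark bench shows, 37 mm across and 18 mm tall; grip across its diameter on the outside (its bore cannot be entered). Stands upright on its round base on the bench; this point is its centre, 9 mm above its underside, with z up along its axis.
- cup_mid (a point): the brass cup, to be left alone: brass-coloured, wider and taller than the bush and with a brass floor inside, open at the top, 45 mm across and 25 mm tall. Stands upright on its round base on the bench; this point is its centre, 12.5 mm above its underside, with z up along its axis.
- driver_mid (a point): the seal driver, to be left alone: a white stepped collar, 53 mm across and 48 mm tall, open at the top. Stands upright on its round base on the bench; this point is its centre, 24 mm above its underside, with z up along its axis.
- bullet_mid (a point): the seal bullet, to be left alone: a small white cylinder with a tapered top, 30 mm across and 52 mm tall. Stands upright on its round base on the bench; this point is its centre, 26 mm above its underside, with z up along its axis.
- pad_red_top (a point): a red round rubber parts pad lying fixed on the bench, 84 mm across and 4 mm thick, flat on top with two thin dark rings; this point is the centre of its upper face
- pad_blue_top (a point): a blue round rubber parts pad lying fixed on the bench, 84 mm across and 4 mm thick, flat on top with two thin dark rings; this point is the centre of its upper face
- pad_yellow_top (a point): a yellow round rubber parts pad lying fixed on the bench, 84 mm across and 4 mm thick, flat on top with two thin dark rings; this point is the centre of its upper face
Not all that is in view belongs to the job. What is shaped like the part that bears bush_mid but pink or turquoise is not meant.

How it is judged:
By the outcome, as a careful person would: the job done as asked, in the order asked, and still so for the second after the job is handed in, with the robot touching nothing.
It also fails if it takes over 96 s, if anything falls off the work surface, if the arm or the gripper's body presses on something with over 40 N, if the wrist force passes 120 N, or if a joint passes its speed limit or range.

## Working session

There is one attempt and no reset: what is moved stays moved. The work goes in short steps, Python scripts to look and compute and a tool call to move; the robot and the scene stay as the last step left them, time stands still between calls to the robot, and variables do not carry over. Pictures are saved under pics/ and viewed, at most 14 in all, crops included, and the job is handed in when it is done.

Besides the shell and the picture viewer there is one more tool, called after "Emit:" as a command line: name --argument value ..., lists and objects as JSON in quotes. servo_tool: Moves the arm, as the interface text tells. Its arguments: {"type":"object","properties":{"increments":{"type":"array"},"newtons":{"type":"number"}},"required":["increments"]}

```bash
mkdir -p pics; cat > h.py <<'E'
import numpy as np, cv2
from station import ctrl
def grab(n,tag):
    o=ctrl.get_obs(); d=ctrl.get_image(n); cv2.imwrite(f'pics/{tag}.png',d['img'][:,:,::-1]); np.save(f'pics/{tag}.npy',dict(d=d,o=o),allow_pickle=True); return d,o
def load(tag):
    r=np.load(f'pics/{tag}.npy',allow_pickle=True).item(); return r['d'],r['o']
def ray(d,o,u,v):
    c=np.array([(u-d['cx'])/d['fx'],(v-d['cy'])/d['fy'],1.])
    if 'mount' in d:
        M=np.array(d['mount']);R=cv2.Rodrigues(np.array(o['tool_rot'],float))[0]
        return R@M[:3,3]+np.array(o['tool_pos']),R@M[:3,:3]@c
    R=cv2.Rodrigues(np.array(d['rvec'],float))[0]
    return -R.T@np.array(d['tvec'],float).ravel(),R.T@c
def at(d,o,u,v,z):
    p,r=ray(d,o,u,v); return p+r*(z-p[2])/r[2]
def proj(d,o,P):
    if 'mount' in d:
        M=np.array(d['mount']);R=cv2.Rodrigues(np.array(o['tool_rot'],float))[0]
        c=M[:3,:3].T@(R.T@(np.array(P)-o['tool_pos'])-M[:3,3])
    else:
        c=cv2.Rodrigues(np.array(d['rvec'],float))[0]@np.array(P)+np.array(d['tvec'],float).ravel()
    return np.array([d['fx']*c[0]/c[2]+d['cx'],d['fy']*c[1]/c[2]+d['cy']])
E
python3 - <<'E'
from h import *
for n in('top','side','wrist'):
    d,o=grab(n,n+'0'); print(n,d['fx'],d['cx'],d['cy'],ray(d,o,280,210))
print(o); print(d['mount'])
E
```

```text
top 529.9039000475974 282.5646873028528 212.96066152906897 (array([0.44367315, 0.22793986, 1.00127973]), array([ 0.11632854, -0.00902302, -0.99319731]))
side 500.6103588370123 287.0904545629908 211.27471334696168 (array([ 0.53074693, -0.2648428 ,  0.80563788]), array([ 1.71564288e-04,  5.42555777e-01, -8.40143018e-01]))
wrist 333.9511461819113 278.0460256601332 213.70233238920792 (array([ 0.29850372, -0.55381245,  0.37260352]), array([-0.28289553, -0.1119954 , -0.95267218]))
{'t': 0.1, 'q': array([-1.32597524e+00,  5.32923418e-02,  1.61415070e+00,  1.28786228e-05,
        1.47598732e+00, -1.18996902e-01]), 'dq': array([-0.00026072, -0.00185307, -0.0023087 , -0.00049631, -0.00068694,
        0.00032927]), 'effort': array([ 6.40946673e-04, -3.94899523e+01, -3.71365035e+01, -5.68546955e-05,
        3.90487723e-03, -1.19419408e-06]), 'tool_pos': array([ 0.22228091, -0.58357832,  0.24918857]), 'tool_rot': array([-3.08795254e+00, -5.68003502e-01,  1.61295066e-04]), 'contact_force': array([-0.62295708,  0.08312424,  0.05678652]), 'wrist_torque': array([-0.00275447, -0.00440475,  0.02327285]), 'grip_force': 0.0, 'opening': 0.08517139439032101}
[[-2.26249469e-03 -9.49102086e-01 -3.14960493e-01  8.18541668e-02]
 [ 9.99997260e-01 -2.33671483e-03 -1.41946606e-04 -9.19137987e-04]
 [-6.01251035e-04 -3.14959951e-01  9.49104772e-01 -1.23394589e-01]
 [ 0.00000000e+00  0.00000000e+00  0.00000000e+00  1.00000000e+00]]
```

View pics/top0.png

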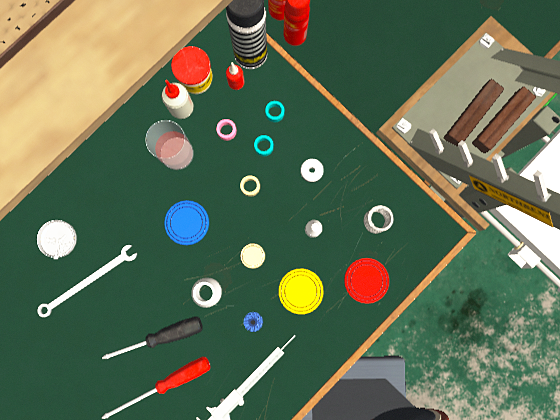

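View pics/side0.png

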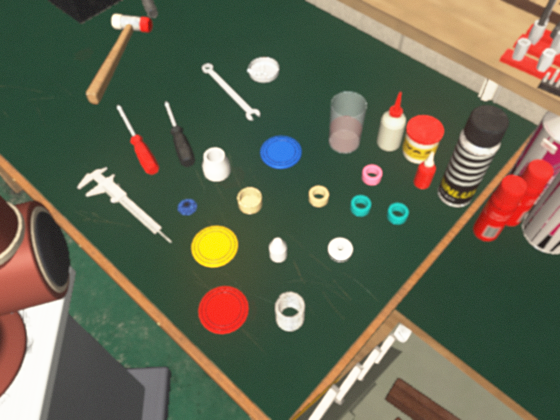

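Top view candidates (u,v):
- **Piston:** white disc with hole (312,170). Lookalikes are the driver (207,292) and a white lid (57,239).
- **Spring:** ring (378,220). Lookalike is the driver (207,292).
- **Bush:** small brass ring (250,186). Lookalikes are the cup (252,256), the pink ring (227,129) and the turquoise rings (275,110), (263,145).
- **Shims:** (253,322), with nothing similar.
- **Bullet:** (314,228).
- **Pads:** red (367,281), blue (187,222), yellow (301,291).

In the side view the same parts are: piston (340,249), spring (290,311), bush (318,196), shims (187,207), cup (249,200).

```bash
python3 - <<'E'
from h import *
d,o=load('top0'); s,so=load('side0')
im=d['img']; crop=im[100:340,170:410]; cv2.imwrite('pics/crop0.png',cv2.resize(crop,(600,600),interpolation=cv2.INTER_CUBIC)[:,:,::-1])
def cen(D,u,v,r=30):
    I=D['img'].astype(int); seed=np.median(I[v-60:v+60,u-60:u+60].reshape(-1,3),axis=0)
    bench=np.array([18,55,42]) 
    m=((np.abs(D['img'].astype(int)-I_b(D)).sum(2))>75).astype(np.uint8)
    n,l,st,c=cv2.connectedComponentsWithStats(m)
    ks=[k for k in range(1,n) if st[k,4]>40]
    ys,xs=zip(*[(c[k][1],c[k][0]) for k in ks]); i=np.argmin(np.hypot(np.array(xs)-u,np.array(ys)-v)); k=ks[i]
    x,y,w,h=st[k,:4]; return (x+w/2-.5,y+h/2-.5,w,h)
def I_b(D):
    I=D['img']; m=(I[:,:,1]>I[:,:,0]+10)&(I.sum(2)<220); return np.median(I[m],axis=0)
T=dict(piston=(312,170,.014),spring=(378,220,.052),bush=(250,186,.018),shims=(253,322,.004),cup=(252,256,.025),driver=(207,292,.048),bullet=(314,228,.052),red=(367,281,.004),blue=(187,222,.004),yellow=(301,291,.004))
S=dict(piston=(340,249),spring=(290,311),bush=(318,196),shims=(187,207),cup=(249,200),driver=(216,164),bullet=(278,250),red=(223,310),blue=(280,152),yellow=(215,246))
print(I_b(d))
for k,(u,v,z) in T.items():
    a=cen(d,u,v); b=cen(s,*S[k]); zz=z/2 if k in('spring','driver','bullet') else z
    P=at(d,o,a[0],a[1],zz); Q=at(s,so,b[0],b[1],zz/2 if z>.004 else zz)
    print(k,np.round(a,1),P.round(4),'side',np.round(b,1),Q.round(4),'r',np.hypot(P[0],P[1]).round(3))
E
```

```text
[42. 82. 60.]
piston [312. 170.  23.  25.] [0.6352 0.1578 0.014 ] side [340. 249.  27.  27.] [0.6358 0.1611 0.007 ] r 0.654
spring [378.5 218.5  30.   30. ] [0.5409 0.0365 0.026 ] side [289.5 311.   32.   41. ] [0.5388 0.0458 0.013 ] r 0.542
bush [249.  185.5  21.   22. ] [0.6055 0.2768 0.018 ] side [318.5 196.   22.   23. ] [0.6063 0.2775 0.009 ] r 0.666
shims [252.5 321.5  20.   20. ] [0.3531 0.2713 0.004 ] side [186.5 207.   20.   17. ] [0.352  0.2697 0.004 ] r 0.445
cup [252.  255.5  25.   26. ] [0.4742 0.2711 0.025 ] side [249. 200.  27.  29.] [0.4726 0.2734 0.0125] r 0.546
driver [206.  292.5  31.   30. ] [0.4077 0.355  0.024 ] side [215.5 164.   30.   37. ] [0.4058 0.3649 0.012 ] r 0.541
bullet [313.5 228.   18.   19. ] [0.524  0.1574 0.026 ] side [277.5 249.5  20.   28. ] [0.5231 0.163  0.013 ] r 0.547
red [366.  280.5  45.   46. ] [0.4266 0.0589 0.004 ] side [223.  309.5  51.   50. ] [0.4266 0.058  0.004 ] r 0.431
blue [186. 222.  45.  45.] [0.5388 0.3963 0.004 ] side [280.5 151.5  42.   34. ] [0.5376 0.3961 0.004 ] r 0.669
yellow [300.5 291.   46.   47. ] [0.4082 0.1818 0.004 ] side [214. 246.  49.  43.] [0.4075 0.1815 0.004 ] r 0.447
```

View pics/crop0.png

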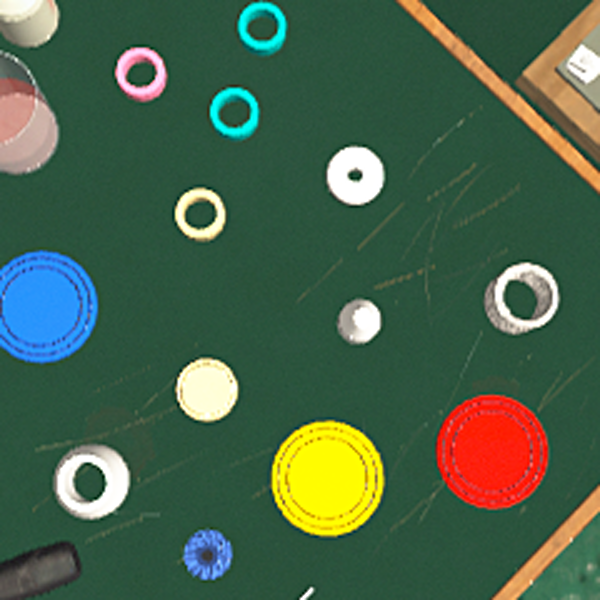

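The crop confirms the choice. The bush is the open ring at crop (200,214), and the cup has a closed brass floor at (207,390). The piston at (355,175) has a small hole. There is a rack to the right of the bench, so I'm checking it before swinging over.

View pics/wrist0.png

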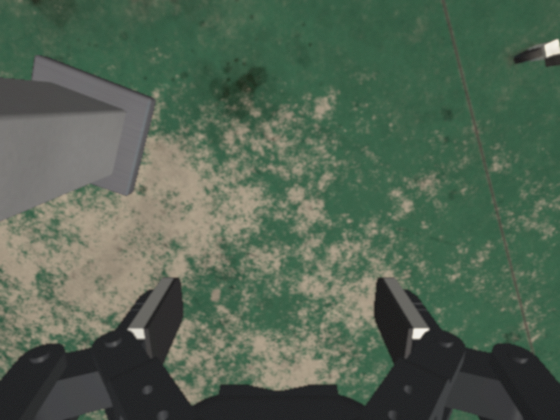

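```bash
python3 - <<'E'
from h import *
d,o=load('top0'); s,so=load('side0')
def tri(a,b):
    p,r=ray(d,o,*a);q,t=ray(s,so,*b); A=np.stack([r,-t],1); k=np.linalg.lstsq(A,q-p,rcond=None)[0]; return (p+r*k[0]).round(3),(q+t*k[1]).round(3)
print(tri((404,125),(402,332)))
for z in(0,.1,.2,.3):print(z,[at(d,o,*u,z).round(2)[:2] for u in((425,140),(545,185),(500,50),(475,235))],[at(s,so,*u,z).round(2)[:2] for u in((400,335),(320,405))])
E
```

```text
(array([ 0.712, -0.011,  0.048]), array([ 0.711, -0.011,  0.048]))
0 [array([ 0.7 , -0.06]), array([ 0.61, -0.29]), array([ 0.88, -0.22]), array([ 0.51, -0.15])] [array([ 0.72, -0.  ]), array([ 0.58, -0.1 ])]
0.1 [array([ 0.67, -0.03]), array([ 0.59, -0.24]), array([ 0.83, -0.17]), array([ 0.5 , -0.11])] [array([ 0.7 , -0.03]), array([ 0.57, -0.12])]
0.2 [array([ 0.65, -0.01]), array([ 0.57, -0.19]), array([ 0.79, -0.13]), array([ 0.5 , -0.08])] [array([ 0.67, -0.07]), array([ 0.57, -0.14])]
0.3 [array([0.62, 0.02]), array([ 0.56, -0.14]), array([ 0.75, -0.09]), array([ 0.49, -0.04])] [array([ 0.65, -0.1 ]), array([ 0.56, -0.16])]
```

The rack by (0.71,-0.01) is on the far right, so I'll swing in at small radius along x<0.45.

Emit:
servo_tool --increments '[[[8.5,3.1,-3.8,0,0],[8.5,6.2,-7.6,0,0],[8.5,9.4,-11.4,0,0],[8.5,12.5,-15.2,0,0],[8.5,15.7,-19,0,0]]]'

```text
t: 0.65
tool_pos: [0.3016, -0.3487, 0.2498]
tool_rot: [-3.09, -0.567, -0.0]
contact_force: [1.1, 0.1, 0.1]
opening: 0.0846
grip_force: 0.0
```

Emit:
servo_tool --increments '[[[8.5,3.1,-3.8,0,0],[8.5,6.2,-7.6,0,0],[8.5,9.4,-11.4,0,0],[8.5,12.5,-15.2,0,0],[8.5,15.7,-19,0,0]]]'

```text
t: 1.15
tool_pos: [0.3806, -0.1153, 0.2503]
tool_rot: [3.089, 0.567, 0.001]
contact_force: [0.9, -0.1, 0.7]
opening: 0.0848
grip_force: 0.0
```

Emit:
servo_tool --increments '[[[8.5,3.1,-3.8,0,0],[8.5,6.3,-7.6,0,0]]]'

```text
t: 1.35
tool_pos: [0.4125, -0.0217, 0.2503]
tool_rot: [3.089, 0.568, 0.001]
contact_force: [1.2, -1.7, -0.1]
opening: 0.0853
grip_force: 0.0
```

Emit:
servo_tool --increments '[[[8.5,4.7,-1.5,0,0],[8.5,9.3,-3,1,0],[8.5,14,-4.5,2,0],[8.5,18.5,-6,3,0],[8.5,22.8,-7.5,4,0]]]'

```text
t: 1.85
tool_pos: [0.6, 0.1292, 0.2093]
tool_rot: [3.089, 0.569, -0.001]
contact_force: [-0.2, -1.2, 0.5]
opening: 0.0851
grip_force: 0.0
```

Emit:
servo_tool --increments '[[[8.5,3.5,-1,2,0],[8.5,4.4,-1.4,6,0],[8.5,4.4,-1.4,8,0],[8.5,4.4,-1.4,8,0]]]'

```text
t: 2.25
tool_pos: [0.632, 0.1562, 0.1247]
tool_rot: [-3.089, -0.569, 0.015]
contact_force: [-0.8, 0.2, -1.0]
opening: 0.0848
grip_force: 0.0
```

```bash
cat >> h.py <<'E'
def R_of(o): return cv2.Rodrigues(np.array(o['tool_rot'],float))[0]
def totool(o,P): return (R_of(o).T@(np.array(P)-o['tool_pos'])*100).round(2)
def spots(d,o,z,guess,kind,Rmax=80):
    """colour mask -> component nearest the projected guess -> min circle -> point on plane z"""
    hsv=cv2.cvtColor(d['img'],cv2.COLOR_RGB2HSV); H,S,V=[hsv[:,:,i].astype(int) for i in range(3)]
    m={'white':(S<60)&(V>150),'brass':(H>12)&(H<32)&(S>50)&(V>130),'bluesteel':(H>100)&(H<130)&(S>90)&(V>60),
       'red':((H<8)|(H>172))&(S>150)&(V>100),'yellow':(H>22)&(H<38)&(S>150)&(V>120),'blue':(H>98)&(H<118)&(S>140)&(V>120)}[kind].astype(np.uint8)
    m=cv2.morphologyEx(m,cv2.MORPH_CLOSE,np.ones((5,5)))
    g=proj(d,o,guess); cs=[c for c in cv2.findContours(m,cv2.RETR_EXTERNAL,cv2.CHAIN_APPROX_NONE)[0] if cv2.contourArea(c)>150]
    c=min(cs,key=lambda c:np.hypot(*(np.array(cv2.minEnclosingCircle(c)[0])-g)))
    # contour cast on plane, circle fit there
    P=np.array([at(d,o,*p[0],z)[:2] for p in cv2.convexHull(c)],np.float32)
    (cx,cy),r=cv2.minEnclosingCircle(P)
    return np.array([cx,cy,z]).round(4),r*2000,g.round(),c
E
python3 - <<'E'
from h import *
d,o=grab('wrist','w1'); print(o['tool_pos'],o['tool_rot'])
p,dia,g,c=spots(d,o,.014,[.6352,.1585,.014],'white'); print(p,dia,g,totool(o,p), cv2.boundingRect(c))
E
```

```text
[0.63196407 0.15615041 0.12470754] [-3.08911512 -0.56911156  0.01514928]
[0.6368 0.1602 0.014 ] 44.847749173641205 [278. 213.] [ 0.7  -0.18 11.07] (247, 181, 60, 58)
```

View pics/w1.png

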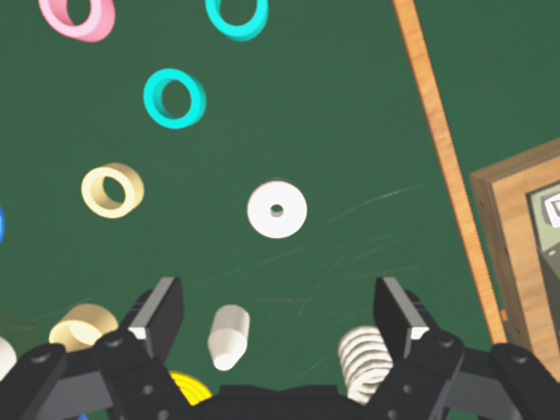

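The wrist view shows the piston alone at (277,209), with 44.8 mm measured against 44 mm given. Descending on it now.

Emit:
servo_tool --increments '[[[6,0.6,-0.1,3,0],[6,0.6,-0.1,6,0],[6,0.6,-0.1,8.5,0],[6,0.6,-0.1,9.5,0],[6,0.6,-0.1,9.5,0]]]' --newtons 35

```text
t: 2.8
tool_pos: [0.64, 0.1589, 0.0353]
tool_rot: [-3.09, -0.568, 0.001]
contact_force: [-0.4, 0.3, 0.1]
opening: 0.0598
grip_force: 0.0
```

```bash
python3 - <<'E'
from h import *
d,o=grab('wrist','w2'); print(o['tool_pos'],np.abs(o['dq']).max())
p,dia,g,c=spots(d,o,.014,[.6352,.1585,.014],'white'); print(p,dia,g,totool(o,p), cv2.boundingRect(c))
E
```

```text
[0.639963   0.15894056 0.03528594] 0.0281830822157767
[0.6388 0.1611 0.014 ] 47.838371247053146 [278. 288.] [-0.03 -0.24  2.13] (231, 235, 89, 87)
```

Emit:
servo_tool --increments '[[[6,-0.2,-0.2,1,0],[5.2,-0.2,-0.2,1.5,0],[5,-0.2,-0.2,1.5,0]]]'

```text
t: 3.15
tool_pos: [0.6372, 0.1604, 0.0199]
tool_rot: [-3.09, -0.569, 0.001]
contact_force: [-0.1, 0.3, -0.6]
opening: 0.0502
grip_force: 0.0
```

Emit:
servo_tool --increments '[[[3.8,0,0,0,0],[3.8,0,0,0,0],[3.8,0,0,0,0],[3.8,0,0,0,0],[3.8,0,0,0,0]]]' --newtons 35

```text
t: 3.65
tool_pos: [0.6379, 0.1605, 0.0206]
tool_rot: [3.09, 0.568, 0.001]
contact_force: [0.2, -0.2, 0.9]
opening: 0.0412
grip_force: 35.6
```

Emit:
servo_tool --increments '[[[3.8,0,0,-2,0],[3.8,0,0,-6,0],[3.8,0,0,-11,0],[3.8,0,0,-11,0],[3.8,0,0,-11,0]]]'

```text
t: 4.15
tool_pos: [0.6388, 0.1606, 0.1325]
tool_rot: [3.09, 0.568, 0.006]
contact_force: [-0.8, 0.4, -1.1]
opening: 0.0414
grip_force: 35.6
```

```bash
python3 - <<'E'
from h import *
d,o=grab('wrist','w3'); print(o['tool_pos'],o['grip_force'],o['opening'],np.abs(o['dq']).max())
z=o['tool_pos'][2]-.0065
p,dia,g,c=spots(d,o,z,o['tool_pos'],'white'); print(p,dia,g,totool(o,p), cv2.boundingRect(c))
E
```

```text
[0.63883286 0.16055953 0.13254641] 35.63197910785675 0.04142627152202964 0.056422574881054934
[0.6249 0.1657 0.126 ] 72.2552090883255 [280. 304.] [-1.12 -0.98  0.65] (220, 251, 106, 123)
```

View pics/w3.png

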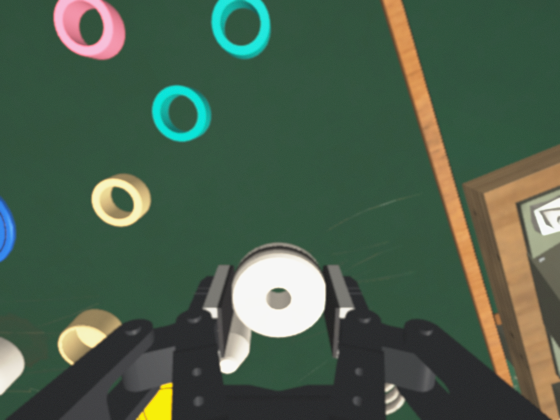

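The piston is held; its hole is at (279,297) and its top face spans columns 232 to 326.

```bash
python3 - <<'E'
from h import *
d,o=load('w3'); M=np.array(d['mount'])
for (u,v) in((279,294.5),(279,297)):
  for dep in(.152,.156,.160):
    c=np.array([(u-d['cx'])/d['fx'],(v-d['cy'])/d['fy'],1])*dep; print(u,v,dep,((M[:3,:3]@c+M[:3,3])*1000).round(1))
p,dia,g,c=spots(d,o,.018,[.6055,.2768,.018],'brass'); print('bush',p,dia,cv2.boundingRect(c))
# seen also in w1
d,o=load('w1');p,dia,g,c=spots(d,o,.018,[.6055,.2768,.018],'brass'); print('bush w1',p,dia,cv2.boundingRect(c))
E
```

```text
279 294.5 0.152 [-0.9 -0.6  9.3]
279 294.5 0.156 [-3.1 -0.6 12.8]
279 294.5 0.16 [-5.3 -0.6 16.3]
279 297 0.152 [-2.  -0.6  8.9]
279 297 0.156 [-4.2 -0.6 12.4]
279 297 0.16 [-6.4 -0.6 15.9]
bush [0.6103 0.2753 0.018 ] 45.40196433663368 (91, 175, 60, 52)
bush w1 [0.6105 0.2752 0.018 ] 45.97407206892967 (81, 163, 63, 56)
```

Emit:
servo_tool --increments '[[[3.8,-4.7,0.4,0,0],[3.8,-9.4,0.8,0,0],[3.8,-14.1,1.2,0,0],[3.8,-18.8,1.6,0,0],[3.8,-23.4,2,0,0]]]'

```text
t: 4.7
tool_pos: [0.4226, 0.058, 0.1273]
tool_rot: [-3.089, -0.569, 0.009]
contact_force: [0.4, -0.9, 0.2]
opening: 0.0412
grip_force: 35.6
```

Emit:
servo_tool --increments '[[[3.8,0,0,2,0],[3.8,0,0,4,0],[3.8,0,0,4,0]]]'

```text
t: 5.0
tool_pos: [0.4219, 0.0584, 0.0856]
tool_rot: [-3.088, -0.567, 0.014]
contact_force: [-0.4, -0.1, -0.8]
opening: 0.0415
grip_force: 35.7
```

```bash
python3 - <<'E'
from h import *
d,o=grab('wrist','w4'); print(o['tool_pos'],np.abs(o['dq']).max())
p,dia,g,c=spots(d,o,.004,[.4266,.0589,.004],'red'); print(p,dia,totool(o,p), cv2.boundingRect(c))
d,o=grab('top','t4'); p,dia,g,c=spots(d,o,.004,[.4266,.0589,.004],'red');print(p,dia)
E
```

```text
[0.421876   0.05842751 0.08562366] 0.05734750092496419
[0.428  0.0603 0.004 ] 84.2972844839096 [0.71 0.07 8.16] (217, 160, 129, 108)
[0.4408 0.0782 0.004 ] 66.92803651094437
```

View pics/w4.png

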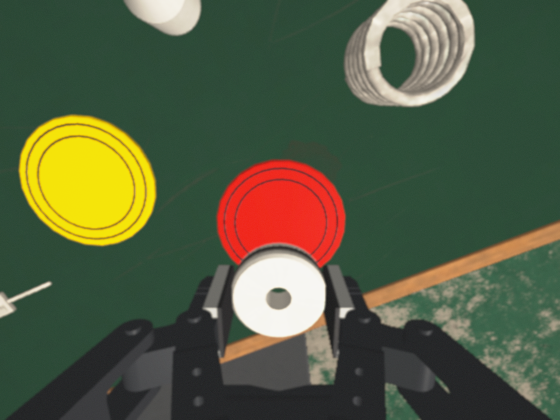

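The red pad is clear at columns 217 to 345, and it measures 84.3 mm. Lowering, with a correction of about +6 mm in x.

Emit:
servo_tool --increments '[[[3.8,0.5,0,2,0],[3.8,0.5,0,4,0],[3.8,0.5,0,4.8,0],[3.8,0.5,0,4.8,0],[3.8,0.5,0,4.8,0]]]'

```text
t: 5.6
tool_pos: [0.4314, 0.0603, 0.043]
tool_rot: [3.09, 0.569, 0.001]
contact_force: [-0.4, 0.6, -0.4]
opening: 0.0413
grip_force: 35.7
```

```bash
python3 - <<'E'
from h import *
d,o=grab('wrist','w5'); print(o['tool_pos'],np.abs(o['dq']).max())
p,dia,g,c=spots(d,o,.004,[.428,.0603,.004],'red'); print(p,dia,totool(o,p), cv2.boundingRect(c))
P=np.array([at(d,o,*q[0],.004) for q in c])
# hull points on outer arc: circle of known radius 42mm, least squares
from scipy.optimize import least_squares
H=np.array([at(d,o,*q[0],.004)[:2] for q in cv2.convexHull(c)])
x,y,w,h=cv2.boundingRect(c)
r=least_squares(lambda q:np.hypot(H[:,0]-q[0],H[:,1]-q[1])-.042,p[:2],loss='soft_l1',f_scale=.001); print(r.x)
E
```

```text
[0.43136214 0.0602716  0.04298667] 0.014895181407441433
[0.4285 0.0606 0.004 ] 84.04288440942764 [-0.26 -0.13  3.9 ] (200, 193, 156, 86)
[0.4282084  0.06048817]
```

Emit:
servo_tool --increments '[[[3.8,-0.25,-0.1,0.8,0],[3.8,-0.25,-0.1,1.5,0],[3.8,-0.25,-0.1,1.8,0],[3.8,-0.25,-0.1,1.8,0],[3.8,-0.25,-0.1,1.8,0]]]'

```text
t: 6.15
tool_pos: [0.4277, 0.0603, 0.0245]
tool_rot: [-3.089, -0.568, 0.002]
contact_force: [-3.6, 0.3, 4.9]
opening: 0.0416
grip_force: 36.1
```

Emit:
servo_tool --increments '[[[5.2,0,0,0,0],[5.2,0,0,0,0],[5.2,0,0,0,0],[5.4,0,0,-0.5,0],[5.4,0,0,-2,0]]]'

```text
t: 6.65
tool_pos: [0.4267, 0.0603, 0.0433]
tool_rot: [-3.089, -0.568, 0.005]
contact_force: [0.2, -0.3, 0.7]
opening: 0.0541
grip_force: 0.0
```

Emit:
servo_tool --increments '[[[6,0,0,-4,0],[6,0,0,-8,0],[6,0,0,-10,0],[6,0,0,-10,0],[6,0,0,-10,0]]]'

```text
t: 7.15
tool_pos: [0.4281, 0.0603, 0.1444]
tool_rot: [3.09, 0.568, 0.001]
contact_force: [0.1, -0.9, -0.6]
opening: 0.0602
grip_force: 0.0
```

```bash
python3 - <<'E'
from h import *
d,o=grab('wrist','w6'); print(o['tool_pos'],np.abs(o['dq']).max())
p,dia,g,c=spots(d,o,.018,[.428,.0603,.018],'white'); print('piston',p,dia,totool(o,p), cv2.boundingRect(c))
p,dia,g,c=spots(d,o,.004,[.428,.0603,.004],'red'); print('pad',p,dia, cv2.boundingRect(c))
E
```

```text
[0.42807971 0.06029697 0.14435332] 0.034546531768352394
piston [0.4274 0.0607 0.018 ] 43.38335990905762 [-0.06 -0.06 12.64] (252, 187, 54, 52)
pad [0.428  0.0604 0.004 ] 84.61887389421463 (229, 157, 102, 97)
```

View pics/w6.png

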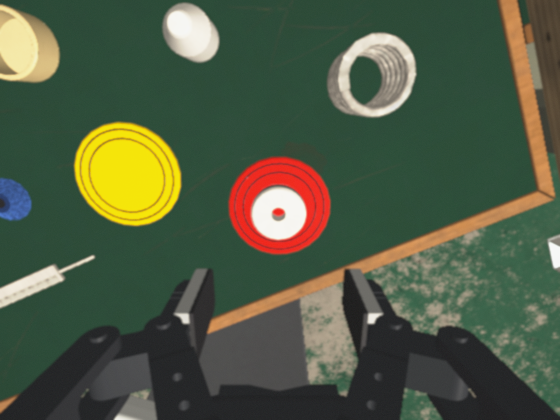

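The piston stands within 1 mm of the pad centre: piston (.4274,.0607), pad (.4280,.0604). The shim stack is next.

Emit:
servo_tool --increments '[[[6,0.1,-4.5,0,0],[6,0.2,-9,0,0],[6,0.3,-13.5,0,0],[6,0.4,-18,0,0],[6,0.5,-22.3,0,0]]]'

```text
t: 7.7
tool_pos: [0.3513, 0.2714, 0.1421]
tool_rot: [3.089, 0.568, -0.005]
contact_force: [0.3, 0.0, -0.3]
opening: 0.0602
grip_force: 0.0
```

Emit:
servo_tool --increments '[[[6,0,0,2,0],[6,0,0,4,0],[6,0,0,4,0],[6,0,0,4,0],[6,0,0,4,0]]]'

```text
t: 8.2
tool_pos: [0.3538, 0.2703, 0.1047]
tool_rot: [-3.09, -0.567, -0.001]
contact_force: [0.5, -0.1, 0.6]
opening: 0.06
grip_force: 0.0
```

```bash
python3 - <<'E'
from h import *
d,o=grab('wrist','w7'); print(o['tool_pos'],np.abs(o['dq']).max())
for z in (0.002,.005):
  p,dia,g,c=spots(d,o,z,[.353,.271,.005],'bluesteel'); print('shims',p,dia,totool(o,p), cv2.boundingRect(c))
x,y,w,h=cv2.boundingRect(c); cv2.imwrite('pics/w7c.png',cv2.resize(d['img'][max(0,y-40):y+h+60,x-60:x+w+60],None,fx=2.5,fy=2.5)[:,:,::-1])
E
```

```text
[0.35378583 0.2703386  0.10469469] 0.012085647811834662
shims [0.354  0.2733 0.002 ] 37.043247371912 [ 0.12 -0.27 10.27] (251, 197, 51, 48)
shims [0.355  0.2737 0.005 ] 36.554500460624695 [ 0.23 -0.27  9.97] (251, 197, 51, 48)
```

View pics/w7c.png

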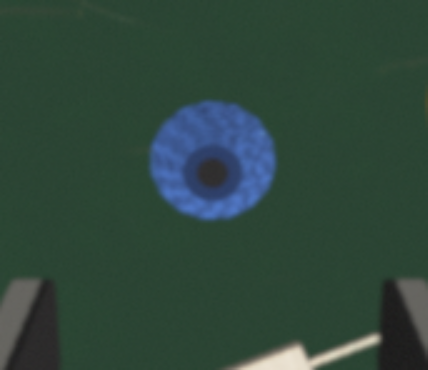

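The shim stack is centred with its dark hub; the measured 37 mm matches the given 36 mm. Descending.

Emit:
servo_tool --increments '[[[5,0.1,-0.3,3,0],[4.8,0.1,-0.3,6,0],[4.6,0.1,-0.3,8,0],[4.6,0.1,-0.3,8.6,0],[4.6,0.1,-0.3,8.6,0]]]'

```text
t: 8.75
tool_pos: [0.3536, 0.2735, 0.0185]
tool_rot: [3.09, 0.567, -0.0]
contact_force: [0.8, -0.0, 0.4]
opening: 0.0464
grip_force: 0.0
```

Emit:
servo_tool --increments '[[[4.6,0,0,0,0],[3,0,0,0,0],[3,0,0,0,0],[3,0,0,0,0],[3,0,0,0,0]]]' --newtons 30

```text
t: 9.25
tool_pos: [0.3547, 0.2743, 0.0202]
tool_rot: [-3.089, -0.568, -0.005]
contact_force: [-0.4, -1.0, 6.8]
opening: 0.0342
grip_force: 29.8
```

Emit:
servo_tool --increments '[[[3,0,0,-2,0],[3,0,0,-6,0],[3,0,0,-11,0],[3,0,0,-11,0],[3,0,0,-11,0]]]'

```text
t: 9.75
tool_pos: [0.3544, 0.2743, 0.1304]
tool_rot: [-3.088, -0.568, -0.007]
contact_force: [-0.5, 0.1, -1.5]
opening: 0.034
grip_force: 30.1
```

Emit:
servo_tool --increments '[[[3,0,0,0,0],[3,0,0,0,0]]]'

```text
t: 9.95
tool_pos: [0.3521, 0.273, 0.1264]
tool_rot: [3.089, 0.568, -0.005]
contact_force: [-0.1, -0.4, -0.9]
opening: 0.0344
grip_force: 30.1
```

```bash
python3 - <<'E'
from h import *
d,o=grab('wrist','w8'); print(o['tool_pos'],o['grip_force'],o['opening'],np.abs(o['dq']).max())
z=o['tool_pos'][2]-.018
p,dia,g,c=spots(d,o,z,[*o['tool_pos'][:2],z],'bluesteel'); print(p,dia,totool(o,p), cv2.boundingRect(c))
x,y,w,h=cv2.boundingRect(c); cv2.imwrite('pics/w8c.png',cv2.resize(d['img'][max(0,y-40):y+h+40,x-60:x+w+60],None,fx=2.5,fy=2.5)[:,:,::-1])
E
```

```text
[0.35212489 0.27302545 0.1264176 ] 30.125479102134705 0.03435708471016137 0.004227346228765035
[0.3511 0.2738 0.1084] 36.641668528318405 [-0.06 -0.11  1.8 ] (241, 250, 75, 67)
```

View pics/w8c.png

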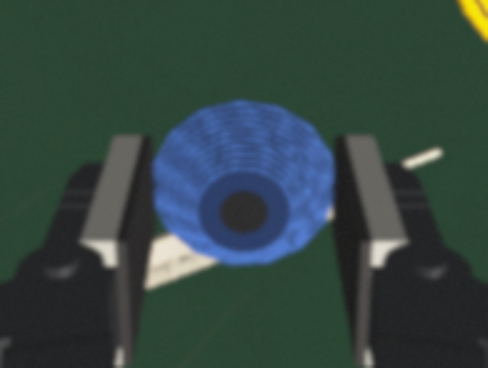

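Emit:
servo_tool --increments '[[[3,-0.1,4.5,0,0],[3,-0.2,9,0,0],[3,-0.3,13.5,0,0],[3,-0.4,18,0,0],[3,-0.5,22.6,0,0]]]'

```text
t: 10.5
tool_pos: [0.4286, 0.059, 0.1272]
tool_rot: [-3.089, -0.569, 0.002]
contact_force: [1.0, -0.4, -1.1]
opening: 0.0341
grip_force: 30.2
```

Emit:
servo_tool --increments '[[[3,0,0,3,0],[3,0,0,6,0],[3,0,0,6.5,0],[3,0,0,6.5,0],[3,0,0,6.5,0]]]'

```text
t: 11.0
tool_pos: [0.4296, 0.0609, 0.0642]
tool_rot: [3.089, 0.569, 0.002]
contact_force: [0.7, -0.1, 0.5]
opening: 0.0342
grip_force: 30.3
```

Emit:
servo_tool --increments '[[[3,0,0,0,0],[3,0,0,0,0]]]'

```text
t: 11.2
tool_pos: [0.43, 0.0609, 0.0647]
tool_rot: [3.089, 0.569, 0.004]
contact_force: [-0.1, 0.3, 0.0]
opening: 0.0344
grip_force: 30.3
```

```bash
python3 - <<'E'
from h import *
d,o=grab('wrist','w9'); print(o['tool_pos'],o['grip_force'],np.abs(o['dq']).max())
z=o['tool_pos'][2]-.018
p,dia,g,c=spots(d,o,z,[*o['tool_pos'][:2],z],'bluesteel'); print('shim',p,dia,totool(o,p), cv2.boundingRect(c))
p,dia,g,c=spots(d,o,.004,[.428,.0603,.004],'red'); print('pad',p,dia,totool(o,p))
print(totool(o,[.4277,.0603,.0382]))
E
```

```text
[0.43000401 0.06090623 0.06471223] 30.26416540145874 0.00464045806567398
shim [0.4289 0.0616 0.0467] 36.21406480669975 [-0.08 -0.11  1.8 ] (241, 252, 75, 65)
pad [0.4283 0.0606 0.004 ] 84.19772237539291 [-0.18 -0.04  6.07]
[-0.24 -0.03  2.65]
```

View pics/w9.png

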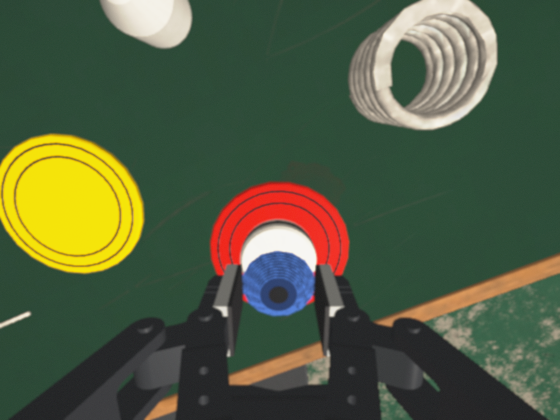

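The view shows the shims (279,283) held over the piston (279,245), consistent with parallax. Lowering with x -2 mm.

Emit:
servo_tool --increments '[[[3,-0.2,0,1,0],[3,-0.2,0,1.8,0],[3,-0.2,0,2.3,0],[3,-0.2,0,2.3,0],[3,-0.2,0,2.3,0]]]'

```text
t: 11.75
tool_pos: [0.4269, 0.0599, 0.0399]
tool_rot: [-3.09, -0.568, 0.001]
contact_force: [-0.5, -0.0, -0.0]
opening: 0.0337
grip_force: 30.3
```

Emit:
servo_tool --increments '[[[3,0,0,0.2,0],[3,0,0,0.3,0],[3,0,0,0.3,0]]]'

```text
t: 12.05
tool_pos: [0.4275, 0.0599, 0.0386]
tool_rot: [-3.09, -0.569, 0.001]
contact_force: [-5.4, 0.2, 9.6]
opening: 0.0342
grip_force: 31.2
```

Contact at z = .0386, as expected. Releasing and retreating.

Emit:
servo_tool --increments '[[[3.8,0,0,-0.1,0],[4.6,0,0,-0.1,0],[4.6,0,0,-0.1,0],[4.6,0,0,-0.6,0],[4.6,0,0,-2,0]]]'

```text
t: 12.55
tool_pos: [0.4258, 0.06, 0.0562]
tool_rot: [-3.089, -0.568, 0.005]
contact_force: [-0.5, 0.1, 0.1]
opening: 0.0459
grip_force: 0.0
```

Emit:
servo_tool --increments '[[[6,0,0,-4,0],[6,0,0,-8,0],[6,0,0,-9,0],[6,0,0,-9,0],[6,0,0,-9,0]]]'

```text
t: 13.05
tool_pos: [0.4265, 0.0599, 0.1462]
tool_rot: [-3.089, -0.568, 0.002]
contact_force: [-0.4, 0.1, -0.1]
opening: 0.0602
grip_force: 0.0
```

```bash
python3 - <<'E'
from h import *
d,o=grab('wrist','w10'); print(o['tool_pos'],np.abs(o['dq']).max())
p,dia,g,c=spots(d,o,.020,[.428,.0603,.02],'bluesteel'); print('shim',p,dia)
p,dia,g,c=spots(d,o,.018,[.428,.0603,.018],'white'); print('piston',p,dia, cv2.boundingRect(c))
p,dia,g,c=spots(d,o,.004,[.428,.0603,.004],'red'); print('pad',p,dia)
p,dia,g,c=spots(d,o,.052,[.541,.0365,.052],'white'); print('spring',p,dia,totool(o,p),cv2.boundingRect(c))
x,y,w,h=cv2.boundingRect(c);
cv2.imwrite('pics/w10c.png',d['img'][0:300,130:480][:,:,::-1].repeat(2,0).repeat(2,1))
E
```

```text
[0.42646355 0.05993007 0.14622936] 0.026504912355356017
shim [0.4262 0.0604 0.02  ] 33.691778779029846
piston [0.4274 0.0607 0.018 ] 43.277133256196976 (253, 184, 53, 52)
pad [0.428  0.0602 0.004 ] 84.69861000776291
spring [0.5372 0.0412 0.052 ] 51.29966884851456 [9.7  5.7  9.41] (338, 30, 78, 84)
```

View pics/w10c.png

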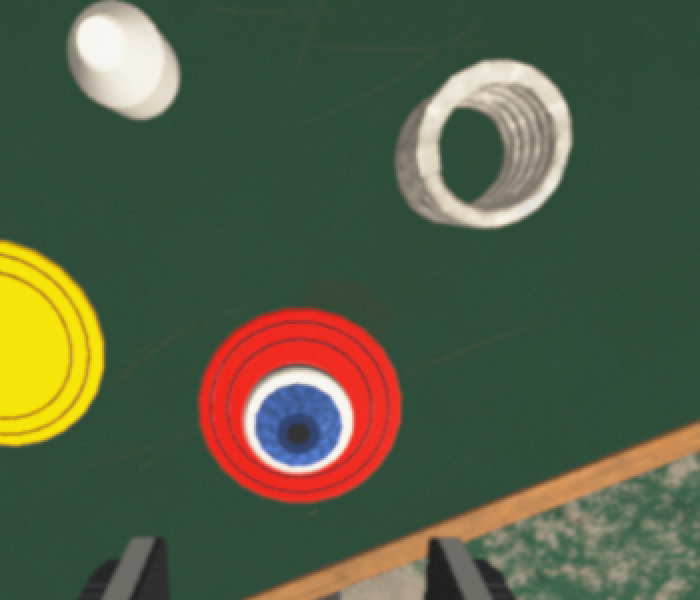

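The stack is good, with the shims and piston concentric to about 1 mm. The spring's top ring is centred near (377,72) in the wrist image, so I'm moving over it.

Emit:
servo_tool --increments '[[[8.5,4,2.4,0,0],[8.5,8,4.7,0,0],[8.5,9.7,5.7,0,0],[8.5,9.7,5.7,0,0],[8.5,9.7,5.7,0,0]]]'

```text
t: 13.6
tool_pos: [0.5366, 0.0413, 0.145]
tool_rot: [-3.089, -0.568, 0.007]
contact_force: [-0.3, -0.4, -0.8]
opening: 0.085
grip_force: 0.0
```

Emit:
servo_tool --increments '[[[8.5,0,0,0,0],[8.5,0,0,0,0]]]'

```text
t: 13.8
tool_pos: [0.5368, 0.0415, 0.1467]
tool_rot: [-3.089, -0.569, 0.002]
contact_force: [0.6, -0.1, 0.6]
opening: 0.0851
grip_force: 0.0
```

```bash
python3 - <<'E'
from h import *
d,o=grab('wrist','w11'); print(o['tool_pos'],np.abs(o['dq']).max())
p,dia,g,c=spots(d,o,.052,[.538,.041,.052],'white'); print('spring',p,dia,totool(o,p),cv2.boundingRect(c))
hsv=cv2.cvtColor(d['img'],cv2.COLOR_RGB2HSV)
cv2.imwrite('pics/w11c.png',d['img'][120:320,180:380][:,:,::-1].repeat(3,0).repeat(3,1))
E
```

```text
[0.53683085 0.0414734  0.14671483] 0.009153112255511837
spring [0.5452 0.0416 0.052 ] 55.962834507226944 [0.8  0.29 9.47] (249, 176, 68, 77)
```

View pics/w11c.png

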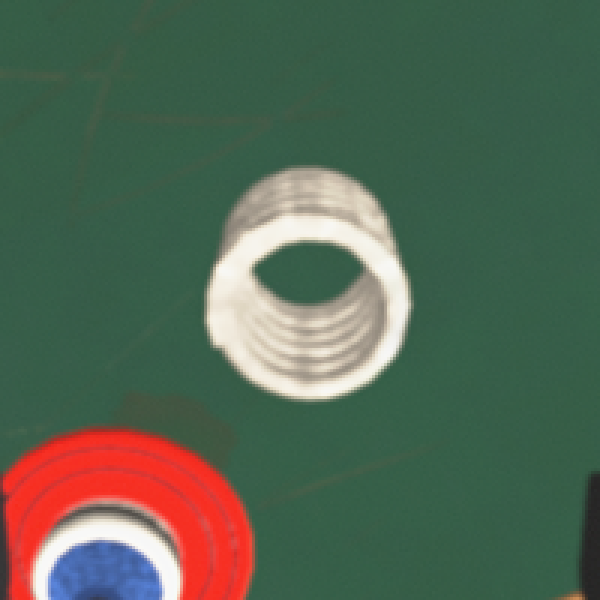

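Top ring spans crop columns 207 to 411 and rows 212 to 402, so its centre is at wrist pixel (283,222).

```bash
python3 - <<'E'
from h import *
d,o=load('w11')
p=at(d,o,283,222.3,.052); print(p,totool(o,p)); a=at(d,o,249,221,.052);b=at(d,o,317,221,.052);print(np.linalg.norm(a-b))
d,o=load('w10');p=at(d,o,377.5,72,.052); print(p)
E
```

```text
[0.54057386 0.04030671 0.052     ] [0.32 0.25 9.47]
0.04713528863293953
[0.54017972 0.04007558 0.052     ]
```

Emit:
servo_tool --increments '[[[7.5,0.3,0.25,0,0],[7.2,0.3,0.25,3,0],[7,0.3,0.25,7,0],[7,0.3,0.25,11.3,0],[7,0.3,0.25,11.3,0]]]'

```text
t: 14.35
tool_pos: [0.5362, 0.0402, 0.0281]
tool_rot: [-3.087, -0.568, 0.02]
contact_force: [-1.8, -0.3, -1.0]
opening: 0.0697
grip_force: 0.0
```

Emit:
servo_tool --increments '[[[7,0,0,0,0],[7,0,0,0,0]]]'

```text
t: 14.55
tool_pos: [0.5439, 0.0398, 0.0372]
tool_rot: [3.089, 0.568, 0.007]
contact_force: [0.4, 0.5, 0.3]
opening: 0.0701
grip_force: 0.0
```

Emit:
servo_tool --increments '[[[4,0,0,0,0],[4,0,0,0,0],[4,0,0,0,0],[4,0,0,0,0],[4,0,0,0,0]]]' --newtons 35

```text
t: 15.05
tool_pos: [0.5438, 0.0399, 0.0371]
tool_rot: [3.089, 0.568, 0.007]
contact_force: [-1.5, 0.8, 6.8]
opening: 0.0458
grip_force: 36.2
```

Emit:
servo_tool --increments '[[[4,0,0,-1,0],[4,0,0,-4,0],[4,0,0,-8,0],[4,0,0,-11,0],[4,0,0,-11,0]]]'

```text
t: 15.55
tool_pos: [0.5451, 0.0397, 0.1508]
tool_rot: [3.087, 0.568, 0.017]
contact_force: [0.5, -0.6, -1.3]
opening: 0.0465
grip_force: 36.3
```

Emit:
servo_tool --increments '[[[4,0,0,0,0],[4,0,0,0,0]]]'

```text
t: 15.75
tool_pos: [0.5405, 0.04, 0.1427]
tool_rot: [-3.089, -0.568, 0.005]
contact_force: [0.8, -0.3, -1.1]
opening: 0.0461
grip_force: 36.3
```

```bash
python3 - <<'E'
from h import *
d,o=grab('wrist','w12'); print(o['tool_pos'],o['grip_force'],o['opening'],np.abs(o['dq']).max())
z=o['tool_pos'][2]+.015
p,dia,g,c=spots(d,o,z,[*o['tool_pos'][:2],z],'white'); print(p,dia,totool(o,p), cv2.boundingRect(c))
M=np.array(d['mount']);R=R_of(o)
for z in(.0,):print('to blue',totool(o,[.5395,.3975,o['tool_pos'][2]]))
# bright pixels ring extents
g=cv2.cvtColor(d['img'],cv2.COLOR_RGB2GRAY); sub=(g[180:420,180:380]>200)
print([ (r+180,np.where(sub[r])[0].min()+180,np.where(sub[r])[0].max()+180) for r in range(0,240,8) if sub[r].any()])
E
```

```text
[0.5404981  0.03997562 0.14265476] 36.32753312587738 0.04606210377595908 0.014780233568273696
[0.546  0.0372 0.1577] 71.01181894540787 [ 0.41  0.45 -1.51] (218, 234, 122, 156)
to blue [ 1.263e+01 -3.345e+01  1.000e-02]
[(244, np.int64(269), np.int64(306)), (252, np.int64(252), np.int64(315)), (260, np.int64(255), np.int64(319)), (268, np.int64(259), np.int64(318)), (276, np.int64(245), np.int64(323)), (284, np.int64(259), np.int64(325)), (292, np.int64(240), np.int64(328)), (300, np.int64(233), np.int64(323)), (308, np.int64(226), np.int64(331)), (316, np.int64(205), np.int64(352)), (324, np.int64(219), np.int64(336)), (332, np.int64(220), np.int64(336)), (340, np.int64(220), np.int64(333)), (348, np.int64(222), np.int64(331)), (356, np.int64(235), np.int64(327)), (364, np.int64(243), np.int64(318)), (372, np.int64(258), np.int64(303))]
```

Emit:
servo_tool --increments '[[[4,1.5,-4,0,0],[4,3.1,-8.4,0,0],[4,4.7,-12.6,0,0],[4,6.3,-16.8,0,0],[4,7.9,-21,0,0]]]'

```text
t: 16.3
tool_pos: [0.5396, 0.2656, 0.1422]
tool_rot: [3.089, 0.568, -0.005]
contact_force: [0.7, 0.1, -1.1]
opening: 0.0463
grip_force: 36.6
```

Emit:
servo_tool --increments '[[[4,1.6,-4.2,0,0],[4,3.2,-8.4,1,0],[4,4.7,-12.4,3,0],[4,4.7,-12.4,5,0],[4,4.7,-12.4,5,0]]]'

```text
t: 16.8
tool_pos: [0.537, 0.3961, 0.088]
tool_rot: [3.085, 0.571, -0.016]
contact_force: [-1.0, -1.2, -2.8]
opening: 0.0463
grip_force: 36.7
```

Emit:
servo_tool --increments '[[[4,0,0,0,0],[4,0,0,0,0],[4,0,0,0,0]]]'

```text
t: 17.1
tool_pos: [0.5416, 0.3964, 0.0958]
tool_rot: [-3.089, -0.566, -0.003]
contact_force: [-0.2, -0.2, -1.6]
opening: 0.0463
grip_force: 36.7
```

```bash
python3 - <<'E'
from h import *
d,o=grab('wrist','w13'); print(o['tool_pos'],o['grip_force'],np.abs(o['dq']).max())
p,dia,g,c=spots(d,o,.004,[.540,.3975,.004],'blue'); print('pad',p,dia,totool(o,p), cv2.boundingRect(c))
E
```

```text
[0.54164926 0.39642167 0.09581371] 36.71672701835632 0.0034384590280810597
pad [0.5395 0.3983 0.004 ] 84.74049717187881 [-0.15 -0.25  9.18] (215, 170, 122, 97)
```

Emit:
servo_tool --increments '[[[4,0,-0.2,2,0],[4,0,-0.2,4,0],[4,0,-0.2,5,0],[4,0,-0.2,5,0],[4,0,-0.2,5,0]]]'

```text
t: 17.65
tool_pos: [0.5405, 0.3988, 0.0451]
tool_rot: [-3.09, -0.568, -0.001]
contact_force: [0.5, 0.5, -1.2]
opening: 0.0459
grip_force: 36.7
```

Emit:
servo_tool --increments '[[[4,0,0,0,0],[4,0,0,0.2,0],[4,0,0,0.4,0],[4,0,0,0.4,0]]]'

```text
t: 18.05
tool_pos: [0.5405, 0.399, 0.0412]
tool_rot: [-3.089, -0.568, -0.002]
contact_force: [-1.0, -0.5, 2.4]
opening: 0.0469
grip_force: 36.9
```

Emit:
servo_tool --increments '[[[6,0,0,0,0],[6.5,0,0,0,0],[6.5,0,0,0,0],[6.5,0,0,-1,0],[6.5,0,0,-4,0]]]'

```text
t: 18.55
tool_pos: [0.5376, 0.3973, 0.0772]
tool_rot: [3.087, 0.568, -0.011]
contact_force: [-0.2, 0.6, 0.4]
opening: 0.065
grip_force: 0.0
```

Emit:
servo_tool --increments '[[[7,0,0,-3,0],[7,0,0,-7,0],[7,0,0,-9,0],[7,0,0,-9,0],[7,0,0,-9,0]]]'

```text
t: 19.05
tool_pos: [0.5401, 0.3988, 0.1709]
tool_rot: [-3.089, -0.568, -0.002]
contact_force: [-0.3, -0.5, -0.8]
opening: 0.0699
grip_force: 0.0
```

Emit:
servo_tool --increments '[[[7,0,0,0,0],[7,0,0,0,0]]]'

```text
t: 19.25
tool_pos: [0.539, 0.3981, 0.1679]
tool_rot: [3.089, 0.568, -0.006]
contact_force: [-0.2, -0.5, 0.4]
opening: 0.0699
grip_force: 0.0
```

```bash
python3 - <<'E'
from h import *
d,o=grab('wrist','w14'); print(o['tool_pos'],np.abs(o['dq']).max())
p,dia,g,c=spots(d,o,.004,[.540,.3975,.004],'blue'); print('pad',p,dia,totool(o,p), cv2.boundingRect(c))
g=proj(d,o,[.5395,.3983,.056]).round().astype(int); print(g)
hsv=cv2.cvtColor(d['img'],cv2.COLOR_RGB2HSV)
m=((hsv[:,:,1]<70)&(hsv[:,:,2]>175)).astype(np.uint8)
x0,y0=g-60; sub=m[y0:y0+120,x0:x0+120]
for r in range(0,120,4):
    w=np.where(sub[r])[0]
    if len(w):print(r+y0,w.min()+x0,w.max()+x0,len(w))
p,dia,g,c=spots(d,o,.018,[.6075,.2775,.018],'brass'); print('bush',p,dia,cv2.boundingRect(c))
E
```

```text
[0.53896637 0.39814223 0.16794625] 0.006113847587381306
pad [0.5394 0.398  0.004 ] 85.35932004451752 [ 0.1   0.02 16.39] (232, 151, 95, 83)
[279 217]
177 271 285 15
181 263 293 31
185 259 298 40
189 256 301 46
193 258 302 45
197 254 303 50
201 251 305 33
205 250 306 25
209 248 307 25
213 247 308 31
217 247 309 44
221 246 308 62
225 247 307 59
229 247 306 59
233 252 305 54
237 255 302 48
241 259 298 40
245 266 291 26
bush [0.6074 0.2813 0.018 ] 45.11021822690964 (414, 154, 52, 48)
```

The spring's top ring centre is at about (278,218). The pad centre at that height projects to (279,217), so it is centred to about 1 mm. The bush is next.

Emit:
servo_tool --increments '[[[7,0.7,4.5,0,0],[7,1.4,9,0,0],[7,2.1,13.6,1,0],[7,2.1,13.6,4,0],[7,2.1,13.6,5,0]]]'

```text
t: 19.8
tool_pos: [0.6065, 0.2771, 0.116]
tool_rot: [3.09, 0.564, -0.01]
contact_force: [-1.4, 0.0, -1.1]
opening: 0.0699
grip_force: 0.0
```

Emit:
servo_tool --increments '[[[7,0,0,0,0],[7,0,0,0,0],[7,0,0,0,0]]]'

```text
t: 20.1
tool_pos: [0.6083, 0.2803, 0.1219]
tool_rot: [-3.089, -0.57, -0.003]
contact_force: [0.4, 0.5, 0.2]
opening: 0.0697
grip_force: 0.0
```

```bash
python3 - <<'E'
from h import *
d,o=grab('wrist','w15'); print(o['tool_pos'],np.abs(o['dq']).max())
for z in(.009,.018):
  p,dia,g,c=spots(d,o,z,[.607,.278,.018],'brass'); print('bush',p,dia,totool(o,p),cv2.boundingRect(c))
x,y,w,h=cv2.boundingRect(c); cv2.imwrite('pics/w15c.png',cv2.resize(d['img'][y-30:y+h+30,x-30:x+w+30],None,fx=4,fy=4)[:,:,::-1]); print(x-30,y-30)
E
```

```text
[0.60834215 0.2803105  0.12185035] 0.006488723295640606
bush [0.6058 0.2774 0.009 ] 43.69032755494118 [-0.37  0.18 11.28] (256, 195, 53, 55)
bush [0.6088 0.2787 0.018 ] 42.035046964883804 [-0.04  0.17 10.38] (256, 195, 53, 55)
226 165
```

View pics/w15c.png

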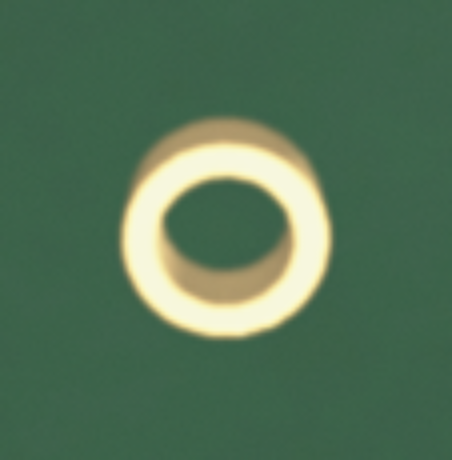

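This is the open bush, with the bench visible through it. Top ring centre is crop (226,240), which is wrist pixel (282.5,225).

```bash
python3 - <<'E'
from h import *
d,o=load('w15'); p=at(d,o,282.3,224.5,.018); print(p,totool(o,p), np.linalg.norm(at(d,o,256.2,224,.018)-at(d,o,308.7,224,.018)))
E
```

```text
[0.60762666 0.27776861 0.018     ] [-0.18  0.21 10.38] 0.038030029463278686
```

Emit:
servo_tool --increments '[[[5.5,-0.2,0.2,3,0],[5,-0.2,0.2,5.5,0],[5,-0.2,0.2,7.5,0],[5,-0.2,0.2,8.5,0],[5,-0.2,0.2,8.5,0]]]'

```text
t: 20.65
tool_pos: [0.606, 0.2767, 0.0343]
tool_rot: [3.089, 0.569, -0.003]
contact_force: [-0.2, -0.2, -0.3]
opening: 0.0498
grip_force: 0.0
```

Emit:
servo_tool --increments '[[[5,0,0,0,0],[5,0,0,0.8,0],[5,0,0,1.5,0],[5,0,0,1.5,0],[5,0,0,1.5,0]]]'

```text
t: 21.15
tool_pos: [0.6066, 0.2764, 0.02]
tool_rot: [3.09, 0.568, -0.001]
contact_force: [0.9, -0.5, -0.1]
opening: 0.0502
grip_force: 0.0
```

Emit:
servo_tool --increments '[[[3,0,0,0,0],[3,0,0,0,0],[3,0,0,0,0],[3,0,0,0,0],[3,0,0,0,0]]]' --newtons 35

```text
t: 21.65
tool_pos: [0.6072, 0.2766, 0.0208]
tool_rot: [-3.09, -0.568, -0.001]
contact_force: [0.4, 0.8, 1.2]
opening: 0.0359
grip_force: 35.3
```

Emit:
servo_tool --increments '[[[3,0,0,-1,0],[3,0,0,-4,0],[3,0,0,-8,0],[3,0,0,-11,0],[3,0,0,-11,0]]]'

```text
t: 22.15
tool_pos: [0.6101, 0.2777, 0.1373]
tool_rot: [-3.088, -0.568, -0.017]
contact_force: [-0.0, 0.9, -0.4]
opening: 0.0357
grip_force: 35.2
```

Emit:
servo_tool --increments '[[[3,-4,0.3,0,0],[3,-8.5,0.7,0,0],[3,-13,1,0,0],[3,-17.5,1.4,0,0],[3,-21.8,1.7,0,0]]]'

```text
t: 22.65
tool_pos: [0.4064, 0.1821, 0.1285]
tool_rot: [3.089, 0.568, -0.005]
contact_force: [0.6, 0.1, -0.6]
opening: 0.0356
grip_force: 35.2
```

Emit:
servo_tool --increments '[[[3,0,0,2,0],[3,0,0,4,0],[3,0,0,5,0],[3,0,0,5,0],[3,0,0,5,0]]]'

```text
t: 23.15
tool_pos: [0.4092, 0.1831, 0.0801]
tool_rot: [3.09, 0.568, -0.001]
contact_force: [1.2, 0.1, 0.2]
opening: 0.0355
grip_force: 35.2
```

Emit:
servo_tool --increments '[[[3,0,0,0,0],[3,0,0,0,0]]]'

```text
t: 23.35
tool_pos: [0.41, 0.1833, 0.0812]
tool_rot: [-3.09, -0.568, -0.002]
contact_force: [0.2, 0.3, -1.0]
opening: 0.0354
grip_force: 35.2
```

```bash
python3 - <<'E'
from h import *
d,o=grab('wrist','w16'); print(o['tool_pos'],o['grip_force'],np.abs(o['dq']).max())
p,dia,g,c=spots(d,o,.004,[.4097,.1833,.004],'yellow'); print('pad',p,dia,totool(o,p), cv2.boundingRect(c))
z=o['tool_pos'][2]-.0028
p,dia,g,c=spots(d,o,z,[*o['tool_pos'][:2],z],'brass'); print('bush',p,dia,totool(o,p), cv2.boundingRect(c))
E
```

```text
[0.40996283 0.18332373 0.08116839] 35.224544405937195 0.006119937918640695
pad [0.4093 0.184  0.004 ] 84.54730361700058 [-0.05 -0.09  7.72] (214, 173, 130, 98)
bush [0.4278 0.1912 0.0784] 74.13964718580246 [ 1.95 -0.1   0.28] (214, 173, 130, 162)
```

Emit:
servo_tool --increments '[[[3,-0.1,0,2,0],[3,-0.1,0,4,0],[3,-0.1,0,5,0],[3,-0.1,0,5.2,0],[3,-0.1,0,5.2,0]]]'

```text
t: 23.9
tool_pos: [0.4084, 0.1828, 0.0285]
tool_rot: [-3.09, -0.568, 0.0]
contact_force: [-0.1, 0.2, -0.6]
opening: 0.0354
grip_force: 35.2
```

Emit:
servo_tool --increments '[[[3,0,0,0,0],[3,0,0,0.2,0],[3,0,0,0.4,0],[3,0,0,0.4,0]]]'

```text
t: 24.3
tool_pos: [0.4087, 0.1829, 0.0247]
tool_rot: [-3.09, -0.568, -0.002]
contact_force: [0.3, -0.1, -0.1]
opening: 0.0355
grip_force: 35.3
```

Emit:
servo_tool --increments '[[[4.4,0,0,0,0],[5,0,0,0,0],[5,0,0,0,0],[5,0,0,-0.5,0],[5,0,0,-2,0]]]'

```text
t: 24.8
tool_pos: [0.4069, 0.1824, 0.0433]
tool_rot: [3.089, 0.568, -0.006]
contact_force: [0.1, 0.7, -1.0]
opening: 0.0501
grip_force: 0.0
```

Emit:
servo_tool --increments '[[[6,0,0,-4,0],[6,0,0,-8,0],[6,0,0,-12,0],[6,0,0,-13,0],[6,0,0,-13,0]]]'

```text
t: 25.3
tool_pos: [0.4096, 0.1831, 0.177]
tool_rot: [-3.089, -0.568, -0.008]
contact_force: [-0.0, -0.7, -0.1]
opening: 0.0601
grip_force: 0.0
```

Emit:
servo_tool --increments '[[[6,0,0,0,0],[6,0,0,0,0]]]'

```text
t: 25.5
tool_pos: [0.4069, 0.1824, 0.172]
tool_rot: [3.089, 0.568, -0.007]
contact_force: [-0.1, -0.4, -0.1]
opening: 0.0599
grip_force: 0.0
```

```bash
python3 - <<'E'
from h import *
d,o=grab('wrist','w17'); print(o['tool_pos'],np.abs(o['dq']).max())
p,dia,g,c=spots(d,o,.004,[.4097,.1833,.004],'yellow'); print('pad',p,dia, cv2.boundingRect(c))
q=proj(d,o,[p[0],p[1],.022]); print('expected bush top',q)
x,y=q.astype(int)-40; hsv=cv2.cvtColor(d['img'],cv2.COLOR_RGB2HSV)[y:y+80,x:x+80]
m=((hsv[:,:,1]<150)&(hsv[:,:,2]>190)).astype(np.uint8)
c=max(cv2.findContours(m,cv2.RETR_EXTERNAL,cv2.CHAIN_APPROX_NONE)[0],key=cv2.contourArea); e=cv2.fitEllipse(c); print('top ring',e[0][0]+x,e[0][1]+y,e[1], at(d,o,e[0][0]+x,e[0][1]+y,.022))
cv2.imwrite('pics/w17c.png',d['img'][:,:,::-1])
p,dia,g,c=spots(d,o,.020,[.428,.0603,.02],'bluesteel'); print('shim',p,dia)
p,dia,g,c=spots(d,o,.018,[.428,.0603,.018],'white'); print('piston',p,dia)
E
```

```text
[0.40690834 0.18238124 0.17195046] 0.003303148316054244
pad [0.4091 0.1839 0.004 ] 85.3666365146637 (232, 147, 94, 92)
expected bush top [278.47727327 200.25067867]
top ring 278.5067825317383 199.81098556518555 (40.83163070678711, 43.1302604675293) [0.409473   0.18401438 0.022     ]
shim [0.4258 0.061  0.02  ] 33.116381615400314
piston [0.4269 0.0611 0.018 ] 43.74938830733299
```

```bash
python3 -c "
from station import ctrl
print(ctrl.finish_job())"
```

```text
the job is handed in; nothing more can be done
None
```

The job is handed in at about 25.5 s of the 96 s. The piston stands on the red pad with the shims on top, the spring on the blue pad and the bush on the yellow pad, each centred to about 1–2 mm by wrist camera; the cup and seal tools were never touched.

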